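# Park the bench lathe: wind the carriage to the index and hang the bed cover

## Task

Park the little bench lathe: turn the knob on its drive box until the brass pointer on the carriage stands exactly opposite the point of the index on the scale, moving the carriage by the knob only. Then pick up the loose aluminium bed cover by its wooden grip and hang it astride the bare stretch of bed between carriage and headstock, lowering it gently until it sits level on the bed, and let go. The pointer must still be opposite the index at the end; leave the index and everything else on the bench where they are.

Things in the scene. Friction and masses are not known exactly. Their poses are not given: they have to be found in the camera images.
- lathe: watchmaker's bench lathe, fixed; origin on the bench under the middle of its bed, z up, y along the bed to the headstock. Bed: level steel bar, 24 mm wide, 24 high, centred on x = 0, top at z = 100 mm, free below down to the wooden base (30 mm). Headstock 158 mm high, its chuck ends at y = +95 mm. Drive box with the knob at the -y end, 60 x 60 mm, 128 mm high. Scale ledge on the +x side.
- knob_top (a point): centre of the top of the drive knob, at lathe x = 0, y = -170 mm, z = 165 mm: an upright round ribbed steel knob, 54 mm across and 35 mm high, on top of the drive box, turning about the vertical
- knob (a joint): angle of the drive knob in rad, 0 to 6.3, growing clockwise seen from above; 1 rad drives carriage and pointer 15 mm along the lathe's -y (away from the headstock). It is a little stiff and stays where it is left.
- carriage: the dark steel carriage on the bed; origin at bench height under its middle, axes as the lathe's. 62 mm across, 25 mm either way along y, 119 mm high, tool post to 145 mm. The bare bed for the cover runs from 25 mm beyond its middle to the chuck at lathe y = +95 mm.
- pointer_tip (a point): tip of the flat brass pointer, 16 mm wide, that sticks out from the middle of the carriage's +x side over the scale ledge: 67 mm from the bed's centre line, 76 mm above the bench. Axes as the lathe's.
- index_tip (a point): tip of the index, a dark steel block 18 x 26 mm with a 16 mm wide point towards the bed, clamped on the scale ledge at a place that varies: the mark for the pointer. 71.5 mm from the bed's centre line, so the tips pass 4.5 mm apart in x; they line up when their lathe y are equal. Axes as the lathe's.
- cover: bed cover, a loose saddle (upside-down U) of bent aluminium sheet, 80 mm along its y, 42 wide along x, 51 high, sheet 3 mm: 36 wide and 48 deep inside. On top a wooden grip, 60 mm along y, 14 thick along x, from 51 to 81 mm. Origin under its centre at the skirts' lower edges, on which it stands at first. About 0.25 kg. Hung on the bed its origin is 52 mm above the bench; either way round will do.
- cover_grip (a point): middle of the cover's wooden grip, 66 mm above the cover's origin
- parts_box: open wooden box with four compartments, 80 x 80 x 35 mm high, loose; origin under its centre. It and the bed cover may swap places.
- oil_bottle: amber bottle with a black cap, 44 mm across and 85 mm high, loose; origin under its centre
- paste_jar: white jar with a steel lid, 60 mm across and 50 mm high, loose; origin under its centre
- driver: black-handled screwdriver lying flat, 150 mm long along its x, loose
- driver_block: wooden block with five upright screwdrivers, 70 x 110 x 30 mm, 120 mm high over the tools, loose; origin under its centre
- loupe: black eyeglass loupe, 38 mm across and 32 mm high, standing on its wide end, loose; origin under its centre
Things that resemble listed ones, but are neither listed nor needed, are in the scene too. Leave any red look-alike of the cover alone.

How it is judged (in metres and radians):
On the way, in this order (a step that is already met when the one before it is completed fails the run):
1. the pointer stands opposite the index (within 3 mm along the bed) (y of pointer_tip in the frame of index_tip between -0.003 and 0.003 m), for 0.3 s.
2. the cover sits astride the bed between carriage and headstock (z of cover in the frame of lathe between 0.048 and 0.056 m and x of cover in the frame of lathe between -0.009 and 0.009 m and y of cover in the frame of lathe below 0.06 m and y of cover_grip in the frame of pointer_tip above 0.058 m and angle between the y axis of cover and the y axis of lathe, either way round below 0.25 rad and angle between cover's own z axis and vertical below 0.08 rad), for 0.2 s.
At the end, for the whole second after the job is handed in: Pointer within 3 mm of the index along the bed. Cover at rest astride the bed, origin 48 to 56 mm above and within 9 mm of the lathe's centre line, along it within 0.25 rad, level within 0.08 rad, its centre 58 mm or more from the pointer and below lathe y = 60 mm (all of step 1 and all of step 2 and linear speed of cover below 0.02 m/s); the robot touches nothing.
It fails at once if the index is shifted more than 3 mm (distance of index_tip from where it was at the start of the episode above 0.003 m).
It fails at once if the robot pushes the carriage itself (more than 4 N) instead of turning the knob (contact force between any of the fingers, the arm and carriage above 4 N).
It fails at once if the cover is dropped onto the bed (faster than 0.45 m/s in the last 15 mm, as after a fall of 10 mm) (z of cover in the frame of lathe between 0.045 and 0.067 m and horizontal distance between cover and lathe below 0.1 m and linear speed of cover above 0.45 m/s).
It fails at once if something else on the bench is shifted more than 30 mm (distance of any of parts_box, oil_bottle, paste_jar, driver, driver_block, loupe from where it was at the start of the episode above 0.03 m).
It also fails if it takes over 72 s, if anything falls off the work surface, if the arm or the gripper's body presses on something with over 40 N, if the wrist force passes 120 N, or if a joint passes its speed limit or range.

## Robot

A 7-joint arm with a two-finger parallel gripper is mounted at the origin on the work surface. World frame = base frame: x ahead of the robot, y to its left, z up, the work surface at z = 0. Lengths are in mm, angles in degrees, forces in N, time in s.
With the tool pointing down it reaches from about 425 to 875 mm from the base axis. Payload 8.4 kg.
Tool frame: the origin (TCP) lies midway between the tips of the shut fingers; the grasp point (between the pads) lies robot.pinch_z behind it (robot.pinch_z is the distance from the TCP to the grasp point, in mm); z points along the fingers, y is the line along which they close (so a half turn about z gives the same grasp; the last joint's range is limited). The gripper opens to 87 mm and grips with 3 to 60 N. Pads are 19 mm wide; open, the fingers measure 117 mm over their backs; the gripper's body (75 mm by 190 mm) begins 51 mm behind the grasp point.
Start: joints at [-75.871, 19.091, 2.286, 83.961, -0.768, 76.965, -3.352], TCP at [220.317, 611.493, 222.546] pointing down, gripper open.
Joint ranges: [-147.57, 147.57], [-21.85, 119.76], [-74.77, 79.35], [14.55, 137.4], [-85.83, 265.84], [4.83, 119.75], [-152.11, 152.11]. Speed limits (degrees/s): [127.2, 127.2, 159.86, 159.86, 180, 180, 180].

## Interface

Orientations are given as a 3x3 rotation matrix whose columns are the frame's x, y, z axes.
In Python, from plant import robot gives the robot as it stands.
- The arm moves only by the tool move_arm, never from a script. Its argument "increments" is a list of rows, each a list of 3 entries, a list of its own where there are three numbers: the opening, from 0 (shut) to 1 (fully open), then the shift along the tool's x, y, z scaled (see below), then the turn about the tool's z scaled (see below). In form: [[grip, [dx, dy, dz], turn], ...]. A call has 1 to 12 rows; each row is the pose to reach, as a shift and turn from the pose commanded when the call began, along the tool's axes at that moment; what a row does not reach only later rows make up. The controller multiplies each number of a shift by 100 mm and each number of a turn by 120 degrees. A row lasts 1/10 s, in which the tool goes at most 50 mm and 8.59 degrees, less where a joint would pass 70% of its speed; a pose out of reach is approached as far as the arm can. A call with a number of a shift or a turn outside -1 to 1 is refused whole. A call with a gripper value outside its range is refused whole. The fingers move at their own pace and stop on an object; the grip force is fixed at half the most. Time passes only in rows, so rows that repeat a pose let the fingers close. It gives the time, the measured TCP pose, the force, the opening and the grip force at its end, in the units of the state.
- robot.state(): the state, without advancing time (a new reading comes with each control period).
- robot.capture(name): name is "scene" or "top"; returns (picture, depth): 420x560x3 uint8, red, green, blue; 420x560 float32, mm along the optical axis (not along the pixel's ray), 0 where there is no reading.
- robot.camera_params(name): a dict with "fovy" (degrees; the focal length in pixels is half the picture's height over the tangent of half this angle, whatever the lens; pixels are square), "cx", "cy" (the principal point, pixels), "k1" (the pictures are not rectified: a ray, as slopes to the right and down, at radius r is drawn at 1 + k1 r^2 times it, then the intrinsics apply), "view" (4x4, takes a point from world to camera coordinates). Camera axes: x right, y down, z forward; pixel columns grow to the right and rows downward; lengths in mm; the calibration is good to about 2 mm. A picture is of the moment at which its call begins. camera_params takes no time and is no camera call.
- robot.job_done(): hands the job in; it is judged then, once.
The state is a dict: "time_s": time; "qpos": joint angles; "dq": joint speeds; "tau": joint torques, N m; "tool_pos": TCP position; "eef_rot": TCP orientation; "force": force on the tool from outside, world axes, zero at the start; "wrist_torque": the same for the moment, N m; "gripper_width": finger opening in mm; "finger_force": force on a finger pad.
Only numpy, scipy, OpenCV 4.12 (cv2) and the standard library are available. Lean on these libraries where they do the work, as an engineer would, in place of code of your own. Each camera call takes 0.05 s, during which the arm holds its last target. There are 200 camera calls.

## Working session

There is one attempt and no reset: what is moved stays moved. The work goes in short steps, Python scripts to look and compute and a tool call to move; the robot and the scene stay as the last step left them, time stands still between calls to the robot, and variables do not carry over. Pictures are saved under pics/ and viewed, at most 10 in all, crops included, and the job is handed in when it is done.

Besides the shell and the picture viewer there is one more tool, called after ">>>" in YAML: its name, and indented under it one key for each argument. move_arm: Moves the arm, as the interface text tells. Its arguments: {"type":"object","properties":{"increments":{"type":"array","items":{"type":"array"}}},"required":["increments"]}

```bash
ls; mkdir -p pics; cat > h.py <<'E'
import numpy as np, cv2
from plant import robot
def cap(n):
    im,d=robot.capture(n); np.savez(f'{n}.npz',im=im,d=d); return im,d
def load(n):
    z=np.load(f'{n}.npz'); return z['im'],z['d']
def rays(n,uv):
    p=robot.camera_params(n); f=210/np.tan(np.radians(p['fovy']/2))
    uv=np.atleast_2d(np.array(uv,float)); K=np.array([[f,0,p['cx']],[0,f,p['cy']],[0,0,1]])
    s=cv2.undistortPoints(uv[:,None],K,np.array([p['k1'],0,0,0,0.]))[:,0]
    return np.c_[s,np.ones(len(s))],np.array(p['view'])
def plane(n,uv,z):
    s,V=rays(n,uv); R,t=V[:3,:3],V[:3,3]; o=-R.T@t; d=s@R
    return o+d*((z-o[2])/d[:,2])[:,None]
def deproj(n,uv,dep):
    s,V=rays(n,uv); return (s*np.asarray(dep)[:,None]-V[:3,3])@V[:3,:3]
def proj(n,P):
    p=robot.camera_params(n); f=210/np.tan(np.radians(p['fovy']/2)); V=np.array(p['view'])
    c=np.atleast_2d(P)@V[:3,:3].T+V[:3,3]; s=c[:,:2]/c[:,2:]; s=s*(1+p['k1']*(s**2).sum(1,keepdims=True))
    return s*f+[p['cx'],p['cy']]
def cloud(n,d):
    v,u=np.mgrid[:420,:560]; return deproj(n,np.c_[u.ravel(),v.ravel()],d.ravel()).reshape(420,560,3)
E
python3 - <<'E'
from h import *
np.set_printoptions(precision=2,suppress=True)
for n in('scene','top'):
    im,d=cap(n); cv2.imwrite(f'pics/{n}0.png',cv2.resize(im[...,::-1],(784,588)))
    print(robot.camera_params(n))
print(robot.state(),robot.pinch_z)
E
```

```text
pics
{'fovy': 52.165608324646044, 'cx': 280.1187335150515, 'cy': 200.5245523441894, 'k1': -0.06513427463984557, 'view': array([[  -0.05,    1.  ,    0.02,   46.64],
       [   0.78,    0.05,   -0.62, -347.62],
       [  -0.62,   -0.02,   -0.78, 1539.12],
       [   0.  ,    0.  ,    0.  ,    1.  ]])}
{'fovy': 47.30204383982193, 'cx': 280.95314730985604, 'cy': 208.86035920595413, 'k1': -0.07794428791042061, 'view': array([[   0.01,   -1.  ,   -0.03,   10.55],
       [  -1.  ,   -0.01,   -0.09,  550.34],
       [   0.09,    0.03,   -1.  , 1248.74],
       [   0.  ,    0.  ,    0.  ,    1.  ]])}
{'time_s': 0.1, 'qpos': array([-75.87,  19.13,   2.28,  84.  ,  -0.77,  76.97,  -3.35]), 'dq': array([-0.09, -0.12, -0.01, -0.17,  0.01, -0.03, -0.05]), 'tau': array([  0.01, -65.78,   1.34, -40.47,  -0.06,   0.04,   0.  ]), 'tool_pos': array([220.2 , 611.13, 221.77]), 'eef_rot': array([[-0.94,  0.34, -0.  ],
       [ 0.34,  0.94, -0.  ],
       [-0.  , -0.  , -1.  ]]), 'force': array([ 0.59, -0.29,  0.13]), 'wrist_torque': array([ 0.05,  0.05, -0.04]), 'finger_force': 0.0, 'gripper_width': 86.80990506996054} 18.700000000000003
```

View pics/scene0.png

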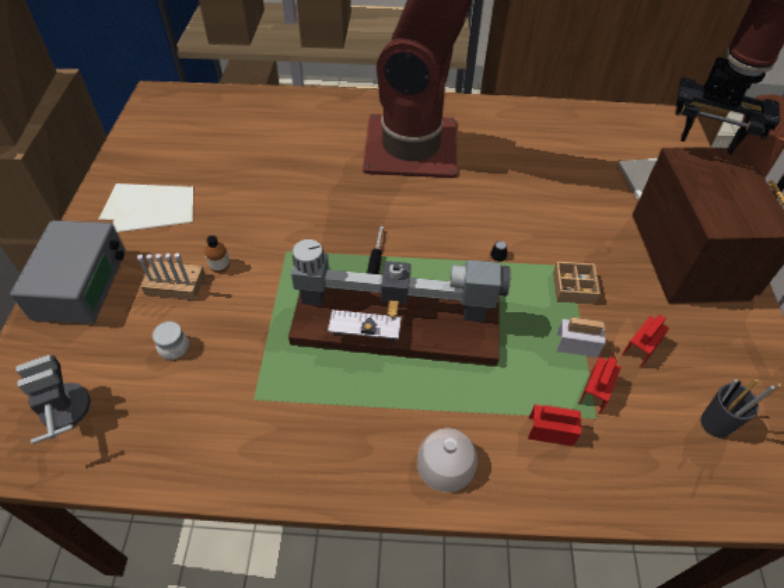

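View pics/top0.png

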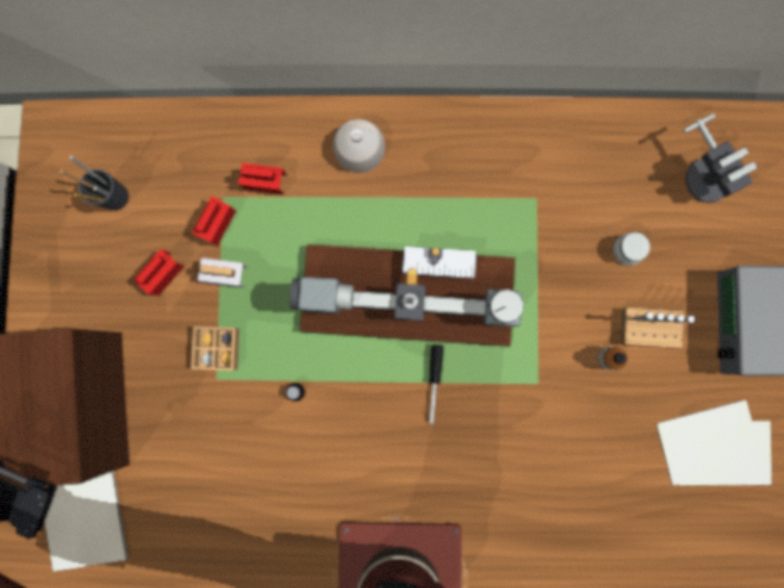

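The scene view shows the lathe at (400,300), with the knob at (309,255), pointer at (393,310) and index at (369,325). The silver cover with its wooden grip is at (583,337). Red look-alikes stand at (648,338), (602,382) and (556,424). Only the silver one with the wooden grip fits the description, so I'll confirm it in a crop.

```bash
python3 - <<'E'
from h import *
np.set_printoptions(precision=1,suppress=True)
im,d=load('scene'); c=cv2.resize(im[200:270,190:300,::-1],None,fx=6,fy=6,interpolation=cv2.INTER_CUBIC)
im2,d2=load('top'); e=cv2.resize(im2[165:225,205:375,::-1],None,fx=4.6,fy=4.6,interpolation=cv2.INTER_CUBIC)
g=cv2.resize(im[210:280,380:480,::-1],None,fx=4,fy=4,interpolation=cv2.INTER_CUBIC)
o=np.zeros((600,800,3),np.uint8); o[:276,:782]=e; o[280:560,:400]=g; 
cc=cv2.resize(c,(400,255)); o[280:535,400:]=cc
cv2.imwrite('pics/c1.png',o)
for n,dd,pts in(('scene',d,dict(knob=(221,178),cover=(418,232),pointer=(281,222),index=(263,231),bedL=(255,201),bedR=(305,206),wbox=(510,130))),('top',d2,dict(knob=(362,219),cover=(155,193),pointer=(295,198),index=(311,182),bedA=(265,214),bedB=(325,218),wbox=(30,270)))):
    C=cloud(n,dd)
    for k,(u,v) in pts.items(): print(n,k,C[v,u],dd[v,u])
C=cloud('top',d2); m=(C[...,2]>150)&(d2>0)&(C[...,0]>0)
_,l,s,ce=cv2.connectedComponentsWithStats(m.astype(np.uint8))
for i in range(1,len(s)):
    if s[i,4]>60: P=C[l==i]; print(s[i],P.min(0),P.max(0))
E
```

```text
scene knob [ 516.5 -172.6  165.7] 1090.9565
scene cover [590.5 341.   78.4] 1102.3687
scene pointer [579.3 -14.7  75.6] 1118.8085
scene index [618.  -58.6  86.2] 1087.3795
scene bedL [532.5 -86.3  98.9] 1131.3025
scene bedR [539.3  45.9  97.4] 1125.5089
scene wbox [309.5 613.1 197.8] 1178.8887
top knob [ 515.4 -178.4  165.4] 1125.3773
top cover [582.9 340.5  81.6] 1229.7185
top pointer [573.9 -20.3  74.6] 1225.5443
top index [615.2 -60.8  77.2] 1225.4832
top bedA [530.1  54.2 100.4] 1198.058
top bedB [521.3 -95.2 105.2] 1188.1705
top wbox [384.  601.8 197.7] 1103.7526
[224 198  27  18 114] [522.8  87.2 150. ] [563.7 150.6 156.3]
[207 200   8  18  97] [517.5 174.8 150. ] [558.5 190.5 159.4]
[349 206  25  25 443] [ 489.8 -205.3  150.9] [ 546.8 -148.8  169.6]
[214 208  17  13  92] [510.5 134.6 150. ] [539.6 173.6 154.8]
[   0  235   68  151 8190] [154.6 509.1 150. ] [469.  681.9 383.6]
[259 405  58  15 554] [ 52.3 -74.1 150.1] [ 84.9  51.7 260.3]
[  0 409  19  11 110] [193.3 367.8 618.3] [203.5 401.5 653.6]
```

View pics/c1.png

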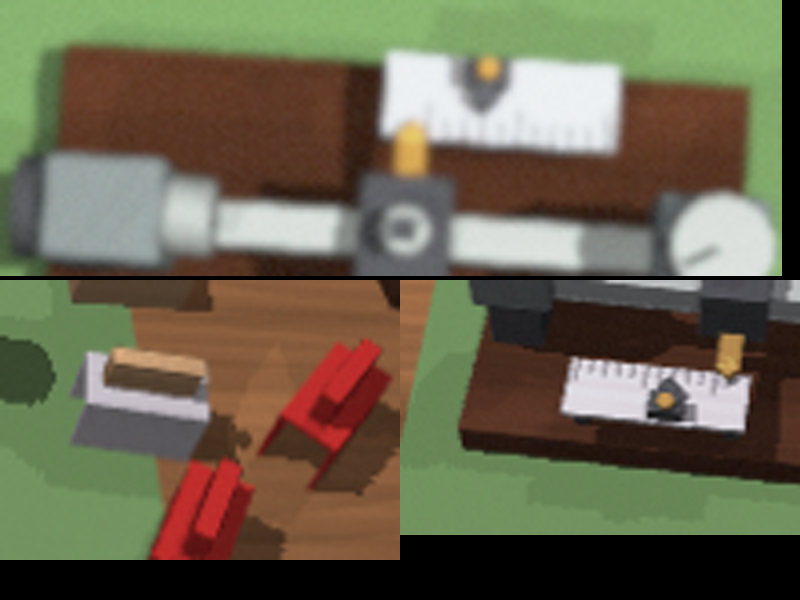

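The crop confirms the silver saddle with the wooden grip as the cover; the red ones are the decoys. The pointer is on the headstock side of the index. Next I measure precisely.

```bash
cat > m.py <<'E'
from h import *
def comps(mask,lo):
    _,l,s,ce=cv2.connectedComponentsWithStats(mask.astype(np.uint8))
    return [(l==i) for i in range(1,len(s)) if s[i,4]>=lo]
def lathe(n,im,d):
    C=cloud(n,d)
    # bed axis: points near z=100
    m=(d>0)&(abs(C[...,2]-100)<5)&(abs(C[...,0]-530)<40)&(C[...,1]>-140)&(C[...,1]<85)
    P=C[m]; 
    v,u=np.nonzero(m); Q=plane(n,np.c_[u,v],100)
    # median x in y bins
    b=[]
    for y in range(-140,85,6):
        k=(Q[:,1]>=y)&(Q[:,1]<y+6)
        if k.sum()>5:
            x=Q[k,0]; w=x.max()-x.min()
            if 18<w<32: b.append((y+3,(x.max()+x.min())/2))
    b=np.array(b); f=np.polyfit(b[:,0],b[:,1],1)
    r=b[:,1]-np.polyval(f,b[:,0]); k=abs(r)<2; f=np.polyfit(b[k,0],b[k,1],1)
    # knob
    m=(d>0)&(C[...,2]>157)&(abs(C[...,0]-518)<45)&(abs(C[...,1]+177)<45)
    c=max(comps(m,30),key=lambda a:a.sum()); v,u=np.nonzero(c)
    K=plane(n,np.c_[u,v],165); kn=(K.min(0)+K.max(0))/2
    return f,kn,K.max(0)-K.min(0),np.array(b)
def marks(n,im,d,f):
    C=cloud(n,d); hsv=cv2.cvtColor(im,cv2.COLOR_RGB2HSV).astype(int)
    ydir=np.array([f[0],1])/np.hypot(f[0],1); xdir=np.array([ydir[1],-ydir[0]]); o=np.array([f[1],0])
    def L(uv,z): q=plane(n,uv,z)[:,:2]-o; return np.c_[q@xdir,q@ydir]
    v,u=np.mgrid[:420,:560]; uv=np.c_[u.ravel(),v.ravel()]
    l=L(uv,76).reshape(420,560,2)
    br=(hsv[...,0]>10)&(hsv[...,0]<30)&(hsv[...,1]>120)&(hsv[...,2]>110)&(l[...,0]>25)&(l[...,0]<115)&(abs(l[...,1])<150)
    return l,br,hsv,xdir,ydir
E
python3 - <<'E'
from m import *
np.set_printoptions(precision=2,suppress=True)
for n in('scene','top'):
    im,d=load(n); f,kn,sz,b=lathe(n,im,d); print(n,f,kn,sz,len(b))
    l,br,hsv,xd,yd=marks(n,im,d,f); print('axis deg',np.degrees(np.arctan2(-f[0],1)))
    C=cloud(n,d)
    for c in comps(br,4):
        v,u=np.nonzero(c); print('brass',c.sum(),u.mean(),v.mean(),l[c].mean(0),l[c].min(0),l[c].max(0),'z',np.median(C[c][:,2]))
    # dark index within white scale
    g=(hsv[...,2]<110)&(hsv[...,1]<110)&(l[...,0]>68)&(l[...,0]<110)&(abs(l[...,1]+60)<40)
    for c in comps(g,12):
        v,u=np.nonzero(c); print('dark',c.sum(),u.mean(),v.mean(),l[c].mean(0),l[c].min(0),l[c].max(0),'z',np.percentile(C[c][:,2],[10,50,90]))
E
```

```text
scene [  0.06 528.68] [ 520.54 -176.22  165.  ] [58.36 55.22  0.  ] 28
axis deg -3.2942724670530037
brass 71 280.23943661971833 219.90140845070422 [ 45.13 -14.47] [ 28.08 -22.85] [64.97 -6.03] z 75.63841429428993
brass 14 262.5 232.71428571428572 [ 90.98 -55.02] [ 85.57 -59.13] [ 95.38 -50.69] z 82.85210435753952
dark 74 263.36486486486484 233.5810810810811 [ 93.31 -52.47] [ 72.85 -66.31] [107.49 -39.78] z [69.52 76.35 79.2 ]
top [  0.06 528.17] [ 517.87 -177.26  165.  ] [56.7  54.13  0.  ] 30
axis deg -3.232420258226964
brass 13 310.61538461538464 179.3846153846154 [ 97.19 -54.47] [ 92.91 -58.1 ] [100.99 -50.28] z 81.74759943753737
brass 72 293.81944444444446 198.06944444444446 [ 46.31 -14.73] [ 35.76 -25.71] [59.51 -4.65] z 75.18586580214514
```

>>> move_arm:
  increments:
    - [1,[0,0,-0.5],0]
    - [1,[0,0,-0.7],0]
    - [1,[-0.4,-0.15,-0.7],0]
    - [1,[-0.8,-0.3,-0.7],0]
    - [1,[-1,-0.35,-0.7],0]

```text
time_s: 0.6
tool_pos: [306.2, 541.7, 292.7]
eef_rot: [[-0.939, 0.343, 0.001], [0.343, 0.939, -0.001], [-0.002, -0.001, -1.0]]
force: [0.1, 0.2, -0.5]
gripper_width: 86.8
finger_force: 0.0
```

>>> move_arm:
  increments:
    - [1,[-0.45,-0.2,0],0]
    - [1,[-0.9,-0.4,0],0]
    - [1,[-1,-0.5,0],0]

```text
time_s: 0.9
tool_pos: [384.9, 458.7, 292.4]
eef_rot: [[-0.938, 0.347, 0.002], [0.347, 0.938, -0.002], [-0.003, -0.001, -1.0]]
force: [0.2, -0.2, 0.1]
gripper_width: 87.2
finger_force: 0.0
```

```bash
python3 - <<'E'
from m import *
np.set_printoptions(precision=2,suppress=True)
s=robot.state(); print(s['time_s'],s['tool_pos'],s['qpos'],s['eef_rot'])
# cover grip orientation from stored pics
for n in('scene','top'):
    im,d=load(n); C=cloud(n,d)
    m=(d>0)&(C[...,2]>66)&(abs(C[...,0]-585)<70)&(abs(C[...,1]-341)<60)
    hsv=cv2.cvtColor(im,cv2.COLOR_RGB2HSV)
    for c in comps(m,30):
        v,u=np.nonzero(c); k=(hsv[c][:,1]>60).mean(); P=plane(n,np.c_[u,v],81)[:,:2].astype(np.float32)
        print(n,c.sum(),'sat',k,cv2.minAreaRect(P),np.median(C[c],0),hsv[c].mean(0))
    # whole cover top sheet
    m=(d>0)&(abs(C[...,2]-51)<6)&(abs(C[...,0]-585)<70)&(abs(C[...,1]-341)<60)&(hsv[...,1]<60)
    for c in comps(m,30):
        v,u=np.nonzero(c); print('sheet',c.sum(),cv2.minAreaRect(plane(n,np.c_[u,v],51)[:,:2].astype(np.float32)))
E
```

```text
0.9 [384.95 458.71 292.39] [-62.02  11.53   9.13  85.56  -1.67  83.08  16.85] [[-0.94  0.35  0.  ]
 [ 0.35  0.94 -0.  ]
 [-0.   -0.   -1.  ]]
scene 173 sat 0.9942196531791907 ((590.1309814453125, 341.6838684082031), (59.56120681762695, 23.984786987304688), 81.85458374023438) [588.93 343.53  79.33] [ 14.5  105.34 145.85]
sheet 257 ((588.6090087890625, 342.8384704589844), (80.02375793457031, 47.11110305786133), 80.91902160644531)
top 137 sat 0.8467153284671532 ((585.04931640625, 341.4901123046875), (63.85446548461914, 14.802960395812988), 83.3787841796875) [585.43 342.86  80.25] [ 15.48  90.21 210.18]
sheet 324 ((585.8492431640625, 344.1797180175781), (82.0496826171875, 42.70085906982422), 83.76824951171875)
```

>>> move_arm:
  increments:
    - [1,[-0.25,-0.4,0],0]
    - [1,[-0.5,-0.8,0],0]
    - [1,[-0.58,-0.92,0],0]

```text
time_s: 1.2
tool_pos: [404.9, 352.6, 292.8]
eef_rot: [[-0.939, 0.344, 0.001], [0.344, 0.939, -0.001], [-0.001, -0.001, -1.0]]
force: [0.1, 0.1, 0.3]
gripper_width: 86.7
finger_force: 0.0
```

>>> move_arm:
  increments:
    - [1,[-0.25,-0.4,0],0]
    - [1,[-0.5,-0.8,0],0]
    - [1,[-0.58,-0.92,0],0]

```text
time_s: 1.5
tool_pos: [427.7, 246.7, 292.8]
eef_rot: [[-0.939, 0.344, 0.0], [0.344, 0.939, -0.0], [-0.001, -0.0, -1.0]]
force: [-0.1, -0.3, 0.9]
gripper_width: 87.0
finger_force: 0.0
```

>>> move_arm:
  increments:
    - [1,[-0.25,-0.4,0],0]
    - [1,[-0.5,-0.8,0],0]
    - [1,[-0.58,-0.92,0],0]

```text
time_s: 1.8
tool_pos: [450.7, 140.7, 292.8]
eef_rot: [[-0.939, 0.344, 0.001], [0.344, 0.939, -0.0], [-0.001, -0.0, -1.0]]
force: [-0.0, 0.1, 0.6]
gripper_width: 87.2
finger_force: 0.0
```

>>> move_arm:
  increments:
    - [1,[-0.25,-0.4,0],0]
    - [1,[-0.5,-0.8,0],0]
    - [1,[-0.58,-0.92,0],0]

```text
time_s: 2.1
tool_pos: [473.8, 34.7, 292.8]
eef_rot: [[-0.939, 0.344, 0.001], [0.344, 0.939, -0.001], [-0.001, -0.0, -1.0]]
force: [-0.1, 0.1, -0.3]
gripper_width: 86.9
finger_force: 0.0
```

>>> move_arm:
  increments:
    - [1,[-0.25,-0.4,0],0]
    - [1,[-0.5,-0.8,0],0]
    - [1,[-0.58,-0.92,0],0]
    - [1,[-0.58,-0.92,0],0]
    - [1,[-0.58,-0.92,0],0]

```text
time_s: 2.6
tool_pos: [496.7, -65.9, 292.3]
eef_rot: [[-0.941, 0.338, -0.001], [0.338, 0.941, 0.0], [0.001, -0.0, -1.0]]
force: [0.0, 0.6, 0.4]
gripper_width: 87.2
finger_force: 0.0
```

```bash
cat > to.py <<'E'
import sys; from h import *
np.set_printoptions(precision=3,suppress=True)
s=robot.state(); t=np.array([float(a) for a in sys.argv[1:4]]); print(s['time_s'],s['tool_pos'],s['qpos'],s['force'],s['gripper_width'])
R=s['eef_rot']; print('shift',R.T@(t-s['tool_pos'])/100,'yaw of tool y',np.degrees(np.arctan2(R[1,1],R[0,1])))
E
python3 to.py 518.5 -177 250
```

```text
2.6 [496.684 -65.925 292.345] [-35.256  -1.89   37.315  99.417   1.149  82.119  72.117] [0.03  0.584 0.418] 87.21927992962864
shift [-0.581 -0.971  0.423] yaw of tool y 70.2312239636559
```

>>> move_arm:
  increments:
    - [1,[-0.25,-0.4,0],0]
    - [1,[-0.5,-0.8,0.1],0]
    - [1,[-0.58,-0.97,0.4],0]
    - [1,[-0.58,-0.97,0.75],0]
    - [1,[-0.58,-0.97,0.75],0]
    - [1,[-0.58,-0.97,0.75],0]

```text
time_s: 3.2
tool_pos: [518.6, -176.3, 217.9]
eef_rot: [[-0.942, 0.337, -0.001], [0.337, 0.942, 0.0], [0.001, 0.0, -1.0]]
force: [0.8, 0.1, 0.8]
gripper_width: 87.1
finger_force: 0.0
```

```bash
python3 to.py 518.5 -177 138
```

```text
3.2 [ 518.584 -176.25   217.913] [-26.484   8.434  45.293 100.47   -6.238  73.738  90.592] [0.752 0.097 0.773] 87.08235832913189
shift [-0.003 -0.007  0.799] yaw of tool y 70.33436845083348
```

>>> move_arm:
  increments:
    - [1,[0,-0.01,0.4],0]
    - [1,[0,-0.01,0.7],0]
    - [1,[0,-0.01,0.8],0]
    - [1,[0,-0.01,0.8],0]
    - [1,[0,-0.01,0.8],0]
    - [0,[0,-0.01,0.8],0]
    - [0,[0,-0.01,0.8],0]
    - [0,[0,-0.01,0.8],0]
    - [0,[0,-0.01,0.8],0]
    - [0,[0,-0.01,0.8],0]
    - [0,[0,-0.01,0.8],0]
    - [0,[0,-0.01,0.8],0]

```text
time_s: 4.4
tool_pos: [518.2, -178.6, 137.7]
eef_rot: [[-0.941, 0.339, 0.0], [0.339, 0.941, 0.001], [-0.0, 0.001, -1.0]]
force: [0.6, 4.7, 2.5]
gripper_width: 53.4
finger_force: 30.0
```

>>> move_arm:
  increments:
    - [0,[0,0,0],0.06]
    - [0,[0,0,0],0.12]
    - [0,[0,0,0],0.18]
    - [0,[0,0,0],0.24]
    - [0,[0,0,0],0.3]
    - [0,[0,0,0],0.36]
    - [0,[0,0,0],0.42]
    - [0,[0,0,0],0.48]
    - [0,[0,0,0],0.54]
    - [0,[0,0,0],0.6]
    - [0,[0,0,0],0.6]
    - [0,[0,0,0],0.6]

```text
time_s: 5.6
tool_pos: [516.6, -179.7, 137.7]
eef_rot: [[0.033, 0.999, -0.002], [0.999, -0.033, 0.0], [0.0, -0.002, -1.0]]
force: [-7.2, 1.9, 9.1]
gripper_width: 53.6
finger_force: 30.0
```

```bash
cat > chk.py <<'E'
from m import *
np.set_printoptions(precision=2,suppress=True)
f=[0.057,528.4]
for n in('scene','top'):
    im,d=cap(n); l,br,hsv,xd,yd=marks(n,im,d,f)
    for c in comps(br,4):
        v,u=np.nonzero(c); print(n,'brass',c.sum(),u.mean(),v.mean(),l[c].mean(0),l[c].min(0),l[c].max(0))
E
python3 chk.py; python3 to.py 518.5 -177 138
```

```text
scene brass 37 274.02702702702703 220.02702702702703 [ 47.81 -30.56] [ 34.19 -37.64] [ 61.14 -24.71]
scene brass 14 262.5 232.71428571428572 [ 91.23 -55.06] [ 85.82 -59.17] [ 95.63 -50.72]
top brass 16 235.125 177.0 [ 90.59 139.64] [ 82.46 127.06] [ 93.66 147.91]
top brass 17 248.8235294117647 177.35294117647058 [ 91.94 104.26] [90.12 88.24] [ 93.38 121.9 ]
top brass 5 259.0 178.0 [91.95 77.96] [91.62 72.83] [92.28 83.1 ]
top brass 7 266.0 178.0 [93.11 59.99] [92.61 52.29] [93.61 67.69]
top brass 14 310.7142857142857 179.5 [ 96.7 -54.7] [ 92.71 -58.23] [100.79 -50.24]
top brass 4 248.0 182.25 [ 79.12 105.41] [ 77.02 102.69] [ 82.36 107.83]
top brass 5 239.8 183.2 [ 75.3  126.32] [ 73.1  123.27] [ 78.27 128.62]
top brass 4 346.25 183.25 [  93.03 -145.93] [  91.22 -147.95] [  93.8  -142.71]
top brass 4 274.75 190.0 [63.6  35.36] [60.9  32.35] [66.38 37.28]
top brass 7 345.2857142857143 189.14285714285714 [  77.7  -144.33] [  72.88 -148.67] [  80.76 -141.03]
top brass 69 300.7391304347826 198.52173913043478 [ 46.1  -32.42] [ 34.17 -41.13] [ 60.47 -22.98]
5.7 [ 516.601 -179.647  137.629] [-34.446  16.306  57.582 106.598 -15.073  65.398  26.622] [-6.634  1.257  8.249] 53.22791618097617
shift [ 0.027  0.018 -0.004] yaw of tool y -1.8718611642288008
```

>>> move_arm:
  increments:
    - [0,[0,0,0],0.06]
    - [0,[0,0,0],0.12]
    - [0,[0,0,0],0.18]
    - [0,[0,0,0],0.24]
    - [0,[0,0,0],0.3]
    - [0,[0,0,0],0.3]

```text
time_s: 6.3
tool_pos: [515.6, -179.3, 137.6]
eef_rot: [[0.617, 0.787, -0.005], [0.787, -0.617, 0.001], [-0.002, -0.004, -1.0]]
force: [-12.8, 5.4, 14.3]
gripper_width: 53.6
finger_force: 30.0
```

```bash
python3 to.py 518.5 -177 138
```

```text
6.3 [ 515.633 -179.305  137.592] [-39.944  19.622  65.643 106.77  -19.448  66.414  -5.606] [-12.791   5.389  14.258] 53.62474744139044
shift [ 0.036  0.008 -0.004] yaw of tool y -38.12187237750522
```

>>> move_arm:
  increments:
    - [1,[0,0,0],0]
    - [1,[0,0,0],0]
    - [1,[0,0,0],0]
    - [1,[0,0,0],0]
    - [1,[0,0,0],-0.07]
    - [1,[0,0,0],-0.14]
    - [1,[0,0,0],-0.21]
    - [1,[0,0,0],-0.28]
    - [1,[0,0,0],-0.35]
    - [1,[0,0,0],-0.42]
    - [1,[0,0,0],-0.49]
    - [1,[0,0,0],-0.56]

```text
time_s: 7.5
tool_pos: [518.0, -179.3, 137.6]
eef_rot: [[-0.496, 0.868, 0.0], [0.868, 0.496, -0.0], [-0.0, 0.0, -1.0]]
force: [0.1, -0.2, 0.9]
gripper_width: 87.1
finger_force: 0.0
```

```bash
python3 chk.py|grep -v ' [4-9] '; python3 to.py 516.5 -178.5 138
```

```text
scene brass 11 269.0 222.45454545454547 [ 57.19 -42.63] [ 53.2 -48.4] [ 62.09 -37.25]
scene brass 14 262.5 232.71428571428572 [ 91.23 -55.06] [ 85.82 -59.17] [ 95.63 -50.72]
top brass 18 235.83333333333334 176.66666666666666 [ 91.57 137.88] [ 87.48 124.48] [ 93.82 147.91]
top brass 20 249.95 177.4 [ 92.   101.35] [89.96 85.67] [ 93.71 119.33]
top brass 12 263.5 178.0 [92.7  66.41] [91.78 52.29] [93.61 80.53]
top brass 12 310.5 179.5 [ 96.67 -54.15] [ 92.71 -58.07] [100.62 -50.24]
top brass 57 304.89473684210526 198.56140350877192 [ 46.7 -43. ] [ 35.35 -51.14] [ 58.58 -35.21]
7.6 [ 517.95  -179.4    137.668] [-29.417  14.461  50.898 106.409 -12.373  64.856  55.409] [-0.013 -0.641 -0.096] 86.91847831076073
shift [ 0.015 -0.008 -0.003] yaw of tool y 29.511763645440986
```

>>> move_arm:
  increments:
    - [0,[0,0,0],0]
    - [0,[0,0,0],0]
    - [0,[0,0,0],0]
    - [0,[0,0,0],0]
    - [0,[0,0,0],0]
    - [0,[0,0,0],0.06]
    - [0,[0,0,0],0.12]
    - [0,[0,0,0],0.18]
    - [0,[0,0,0],0.24]
    - [0,[0,0,0],0.3]
    - [0,[0,0,0],0.33]
    - [0,[0,0,0],0.33]

```text
time_s: 8.8
tool_pos: [516.3, -179.7, 137.5]
eef_rot: [[0.181, 0.983, -0.003], [0.983, -0.181, 0.0], [-0.0, -0.003, -1.0]]
force: [-8.2, -0.6, 6.8]
gripper_width: 53.3
finger_force: 30.0
```

```bash
python3 chk.py|grep -v ' [4-9] '; python3 to.py 516.5 -178.5 138; python3 - <<'E'
from h import *
o=[]
for n,(u,v) in(('top',(305,188)),('scene',(267,225))):
    im,d=load(n); o.append(cv2.resize(im[v-18:v+18,u-24:u+24,::-1],(384,288),interpolation=cv2.INTER_CUBIC))
cv2.imwrite('pics/c2.png',np.hstack(o))
E
```

```text
scene brass 13 265.0 221.84615384615384 [ 56.53 -53.22] [ 53.2  -58.76] [ 60.51 -47.98]
scene brass 14 262.5 232.71428571428572 [ 91.23 -55.06] [ 85.82 -59.17] [ 95.63 -50.72]
top brass 41 240.09756097560975 177.4390243902439 [ 90.27 126.73] [82.12 88.24] [ 93.71 149.87]
top brass 15 263.8 178.06666666666666 [92.57 65.63] [90.86 49.73] [93.78 83.1 ]
top brass 14 310.7142857142857 179.5 [ 96.7 -54.7] [ 92.71 -58.23] [100.79 -50.24]
top brass 57 309.0175438596491 199.0701754385965 [ 46.09 -53.57] [ 35.69 -61.64] [ 59.25 -45.56]
8.9 [ 516.362 -179.713  137.492] [-35.279  16.7    58.737 106.641 -15.606  65.493  18.689] [-7.402 -0.841  6.438] 53.804662341774296
shift [ 0.012 -0.001 -0.005] yaw of tool y -10.312540659372766
```

View pics/c2.png

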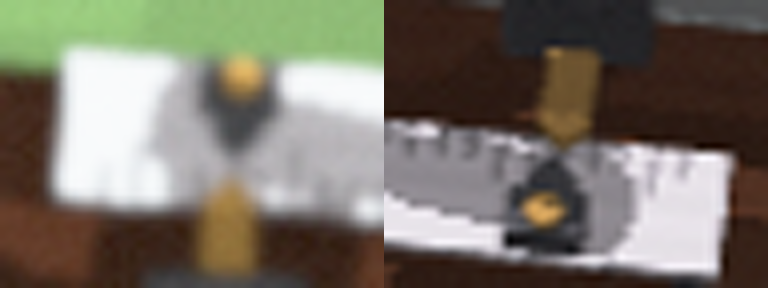

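Both crops show the tips nearly opposite: in the top half the pointer is at (231,182) and the index at (234,152); in the scene half they are at (566,146) and (556,155). About 1–1.5 mm remains.

>>> move_arm:
  increments:
    - [0,[0,0,0],0.02]
    - [0,[0,0,0],0.04]
    - [0,[0,0,0],0.04]
    - [0,[0,0,0],0.04]
    - [1,[0,0,0],0.04]
    - [1,[0,0,0],0.04]
    - [1,[0,0,0],0.04]
    - [1,[0,0,0],0.04]
    - [1,[0,0,0],0.04]
    - [1,[0,0,-0.4],0.04]
    - [1,[0,0,-0.8],0.04]
    - [1,[0,0,-1],0.04]

```text
time_s: 10.1
tool_pos: [518.8, -180.0, 240.6]
eef_rot: [[0.26, 0.966, 0.003], [0.966, -0.26, -0.0], [0.0, 0.003, -1.0]]
force: [0.3, -0.3, -1.0]
gripper_width: 86.8
finger_force: 0.0
```

```bash
python3 chk.py|grep -v ' [4-9] '; python3 to.py 516.5 -178.5 138; python3 - <<'E'
from m import *
# tips: average over narrow bands near each tip
o=[]
for n,(u,v) in(('top',(308,190)),('scene',(266,225))):
    im,d=load(n); o.append(cv2.resize(im[v-18:v+18,u-24:u+24,::-1],(384,288),interpolation=cv2.INTER_CUBIC))
    l,br,hsv,_,_=marks(n,im,d,[0.057,528.4])
    dk=(im.max(2)<95)&(abs(l[...,1]+54)<9)&(l[...,0]>69)&(l[...,0]<90)
    P=(br&(l[...,0]>52)&(l[...,0]<68)&(abs(l[...,1]+54)<12))
    print(n,'idx dark',dk.sum(),l[dk].mean(0),l[dk].min(0),'pointer end',P.sum(),l[P].mean(0))
cv2.imwrite('pics/c3.png',np.hstack(o))
E
```

```text
scene brass 17 264.70588235294116 214.41176470588235 [ 32.65 -57.18] [ 27.61 -62.28] [ 38.38 -50.92]
scene brass 13 264.61538461538464 221.76923076923077 [ 56.41 -54.25] [ 53.2  -61.35] [ 60.51 -48.4 ]
scene brass 14 262.5 232.71428571428572 [ 91.23 -55.06] [ 85.82 -59.17] [ 95.63 -50.72]
top brass 48 247.02083333333334 177.3125 [ 91.75 108.93] [85.05 59.99] [ 93.88 147.91]
top brass 13 310.61538461538464 179.3846153846154 [ 96.98 -54.43] [ 92.71 -58.07] [100.79 -50.24]
top brass 60 309.75 199.28333333333333 [ 45.67 -55.47] [ 35.69 -66.72] [ 59.09 -45.56]
10.2 [ 519.396 -179.811  240.356] [-41.069  10.235  63.233  99.067  -9.5    76.216   9.021] [ 0.44  -0.27  -0.381] 87.11512494077698
shift [ 0.004 -0.036  1.023] yaw of tool y -15.014040293663934
top idx dark 7 [ 79.77277448 -53.21059068] [ 77.07766663 -56.48948295] pointer end 9 [ 55.38016398 -52.93640781]
scene idx dark 20 [ 79.43590845 -52.51724448] [ 69.96721569 -58.32139725] pointer end 13 [ 56.40550671 -54.24903372]
```

View pics/c3.png

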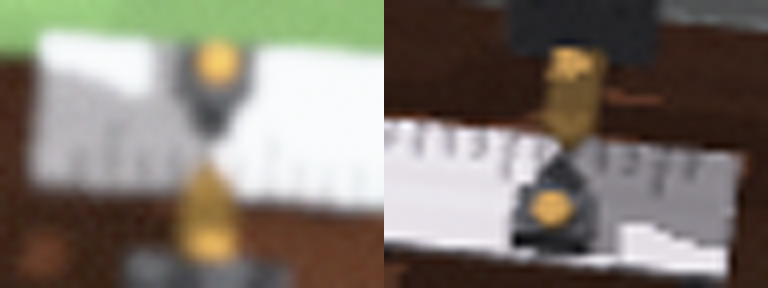

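```bash
python3 - <<'E'
from h import *
f=0.057; yd=np.array([f,1])/np.hypot(f,1); xd=np.array([yd[1],-yd[0]])
for n,a in(('scene',[(264.6,225.0),(264.3,225.6)]),('top',[(309.25,191.9),(309.9,188.75)])):
    q=plane(n,a,76)[:,:2]-[528.4,0]; print(n,np.c_[q@xd,q@yd])
E
```

```text
scene [[ 66.63723111 -52.92362189]
 [ 68.61771388 -53.44265513]]
top [[ 64.52014857 -52.99274977]
 [ 72.72642942 -54.13375275]]
```

>>> move_arm:
  increments:
    - [0.4,[0,0,-0.45],0]
    - [0.4,[0.4,-0.05,-0.45],-0.03]
    - [0.4,[0.8,-0.1,-0.45],-0.065]
    - [0.4,[1,-0.13,-0.45],-0.065]

```text
time_s: 10.6
tool_pos: [531.5, -75.1, 281.7]
eef_rot: [[0.119, 0.993, -0.001], [0.993, -0.119, 0.001], [0.001, -0.001, -1.0]]
force: [0.4, -0.2, -0.1]
gripper_width: 62.4
finger_force: 0.0
```

>>> move_arm:
  increments:
    - [0.4,[0.48,0,0],0]
    - [0.4,[0.96,0,0],0]
    - [0.4,[1,0,0],0]

```text
time_s: 10.9
tool_pos: [543.7, 27.9, 281.0]
eef_rot: [[0.116, 0.993, -0.002], [0.993, -0.116, 0.001], [0.001, -0.002, -1.0]]
force: [-0.1, 0.2, 0.3]
gripper_width: 39.7
finger_force: 0.0
```

>>> move_arm:
  increments:
    - [0.4,[0.48,0,0],0]
    - [0.4,[0.96,0,0],0]
    - [0.4,[1,0,0],0]
    - [0.4,[1,0,0],0]

```text
time_s: 11.3
tool_pos: [555.9, 120.8, 281.2]
eef_rot: [[0.122, 0.993, -0.002], [0.993, -0.122, -0.002], [-0.002, -0.001, -1.0]]
force: [-0.6, -0.9, -0.1]
gripper_width: 34.9
finger_force: 0.0
```

```bash
python3 to.py 586 342.5 200
```

```text
11.3 [555.936 120.779 281.179] [-61.769  10.554  52.195  92.285  -8.334  81.401 -15.796] [-0.551 -0.912 -0.122] 34.88875192707656
shift [2.239 0.029 0.807] yaw of tool y -7.018542552055071
```

>>> move_arm:
  increments:
    - [0.4,[0.48,0,0],0]
    - [0.4,[0.96,0.01,0],0]
    - [0.4,[1,0.01,0],0]

```text
time_s: 11.6
tool_pos: [569.2, 224.1, 281.0]
eef_rot: [[0.119, 0.993, -0.002], [0.993, -0.119, 0.0], [0.0, -0.002, -1.0]]
force: [-0.3, -0.1, -0.4]
gripper_width: 34.7
finger_force: 0.0
```

>>> move_arm:
  increments:
    - [0.4,[0.48,0,0],0]
    - [0.4,[0.96,0.02,0],0]
    - [0.4,[1,0.02,0.3],0]

```text
time_s: 11.9
tool_pos: [585.4, 323.6, 254.0]
eef_rot: [[0.119, 0.993, 0.004], [0.993, -0.119, 0.004], [0.004, 0.003, -1.0]]
force: [-0.9, -0.2, -0.9]
gripper_width: 34.6
finger_force: 0.0
```

>>> move_arm:
  increments:
    - [0.4,[0.24,0,0.2],0]
    - [0.4,[0.24,0,0.5],0]
    - [0.4,[0.24,0,0.5],0]
    - [0.4,[0.24,0,0.5],0]

```text
time_s: 12.3
tool_pos: [588.0, 339.0, 202.9]
eef_rot: [[0.128, 0.992, -0.0], [0.992, -0.128, -0.001], [-0.001, -0.0, -1.0]]
force: [0.5, -0.6, 0.2]
gripper_width: 34.7
finger_force: 0.0
```

```bash
python3 to.py 586 342.5 57
```

```text
12.3 [587.957 338.97  202.94 ] [-65.203  28.204  45.146  82.629 -20.012  77.479 -26.475] [ 0.468 -0.613  0.19 ] 34.71652254450103
shift [ 0.034 -0.024  1.459] yaw of tool y -7.337337772571515
```

>>> move_arm:
  increments:
    - [0.4,[0.03,-0.02,0.4],0]
    - [0.4,[0.03,-0.02,0.8],0]
    - [0.4,[0.03,-0.02,1],0]
    - [0.4,[0.03,-0.02,1],0]

```text
time_s: 12.7
tool_pos: [585.4, 342.7, 101.6]
eef_rot: [[0.127, 0.992, -0.002], [0.992, -0.127, -0.002], [-0.002, -0.002, -1.0]]
force: [-0.8, -1.0, 0.6]
gripper_width: 35.1
finger_force: 0.0
```

>>> move_arm:
  increments:
    - [0.4,[0,0,0.2],0]
    - [0.4,[0,0,0.35],0]
    - [0.4,[0,0,0.45],0]
    - [0.4,[0,0,0.45],0]
    - [0,[0,0,0.45],0]
    - [0,[0,0,0.45],0]
    - [0,[0,0,0.45],0]
    - [0,[0,0,0.45],0]
    - [0,[0,0,0.45],0]
    - [0,[0,0,0.45],0]

```text
time_s: 13.7
tool_pos: [585.9, 344.4, 57.9]
eef_rot: [[0.125, 0.992, 0.0], [0.992, -0.125, 0.0], [0.0, 0.0, -1.0]]
force: [-1.8, 0.1, 3.0]
gripper_width: 14.2
finger_force: 29.9
```

>>> move_arm:
  increments:
    - [0,[0,0,-0.3],0]
    - [0,[0,0,-0.6],0]
    - [0,[0,0,-1],0]
    - [0,[0,0,-1],0]

```text
time_s: 14.1
tool_pos: [588.6, 344.9, 162.9]
eef_rot: [[0.126, 0.992, 0.006], [0.992, -0.126, 0.004], [0.005, 0.006, -1.0]]
force: [0.8, -0.8, -3.3]
gripper_width: 13.8
finger_force: 29.9
```

>>> move_arm:
  increments:
    - [0,[0,0,-0.4],0]
    - [0,[0,0,-0.8],0]
    - [0,[0,0,-1],-0.02]
    - [0,[0,0,-1],-0.033]
    - [0,[0,0,-1],-0.033]

```text
time_s: 14.6
tool_pos: [585.4, 344.1, 255.8]
eef_rot: [[0.056, 0.998, -0.001], [0.998, -0.056, -0.001], [-0.001, -0.001, -1.0]]
force: [0.8, 0.4, -3.1]
gripper_width: 13.8
finger_force: 29.9
```

```bash
python3 to.py 530 29 290; python3 - <<'E'
from h import *
im,d=cap('scene'); cv2.imwrite('pics/c4.png',cv2.resize(im[120:290,200:470,::-1],None,fx=2.9,fy=2.9))
E
```

```text
14.6 [585.426 344.106 255.795] [-65.102  26.583  45.107  78.07  -18.624  82.961 -24.018] [ 0.771  0.394 -3.087] 13.822091301318531
shift [-3.178 -0.377 -0.339] yaw of tool y -3.2248669148879423
```

View pics/c4.png

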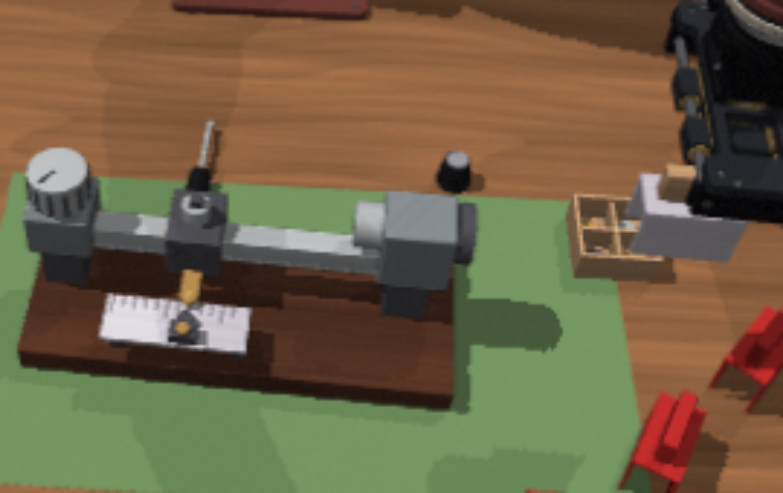

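```bash
python3 - <<'E'
from h import *
np.set_printoptions(precision=1,suppress=True)
g=lambda x,y:(x/2.9+199.7,y/2.9+119.7)
print('carr/chuck',plane('scene',[g(228,237),g(357,243)],100), 'chuck mid',plane('scene',[g(357,222)],120))
print('cover skirt bottom',plane('scene',[g(629,246),g(728,262)],198),'top edge',plane('scene',[g(641,203),g(641,176)],249))
im,d=load('scene'); C=cloud('scene',d); m=(d>0)&(abs(C[...,1]-344)<60)&(abs(C[...,0]-606)<14)&(C[...,2]>195)&(C[...,2]<252)
hsv=cv2.cvtColor(im,cv2.COLOR_RGB2HSV); m&=(hsv[...,1]<60)&(hsv[...,2]>90)
P=C[m]; print(m.sum(),P.min(0),P.max(0),np.median(P,0)); print(np.polyfit(P[:,1],P[:,0],1))
im,d=load('top');C=cloud('top',d)
print(robot.state()['tool_pos'])
E
```

```text
carr/chuck [[530.7 -24.8 100. ]
 [529.9  92.5 100. ]] chuck mid [[521.7  90.7 120. ]]
cover skirt bottom [[596.3 304.6 198. ]
 [607.6 384.  198. ]] top edge [[593.7 301.  249. ]
 [565.2 305.3 249. ]]
368 [592.2 303.1 196.9] [609.8 382.1 251.3] [604.7 329.2 231.9]
[  0.1 578.6]
[585.  344.1 255.1]
```

>>> move_arm:
  increments:
    - [0,[-0.1,0,-0.15],0]
    - [0,[-0.4,-0.05,-0.15],0]
    - [0,[-0.7,-0.1,-0.15],0]
    - [0,[-1,-0.12,-0.15],0]

```text
time_s: 15.05
tool_pos: [567.5, 243.1, 272.2]
eef_rot: [[0.058, 0.998, -0.001], [0.998, -0.058, -0.001], [-0.001, -0.001, -1.0]]
force: [0.9, 0.6, -2.5]
gripper_width: 14.1
finger_force: 29.9
```

>>> move_arm:
  increments:
    - [0,[-0.3,-0.05,0],0]
    - [0,[-0.65,-0.1,0],0]
    - [0,[-1,-0.13,0],0]

```text
time_s: 15.35
tool_pos: [548.6, 143.9, 272.2]
eef_rot: [[0.058, 0.998, -0.001], [0.998, -0.058, -0.0], [-0.0, -0.001, -1.0]]
force: [0.2, -0.6, -3.9]
gripper_width: 14.1
finger_force: 29.9
```

>>> move_arm:
  increments:
    - [0,[-0.3,-0.05,0],0]
    - [0,[-0.65,-0.1,0],0]
    - [0,[-0.9,-0.13,0],0]
    - [0,[-1,-0.13,0],0]
    - [0,[-1.0,-0.13,0],0]
    - [0,[-1.0,-0.13,0],0]

```text
time_s: 15.95
tool_pos: [531.0, 48.2, 272.5]
eef_rot: [[0.056, 0.998, -0.0], [0.998, -0.056, 0.0], [0.0, -0.0, -1.0]]
force: [-0.2, -0.1, -3.3]
gripper_width: 13.8
finger_force: 29.9
```

```bash
python3 to.py 529.5 32.5 190
```

```text
15.95 [531.045  48.215 272.497] [-60.513   4.115  54.061  97.887  -3.403  79.716  -9.11 ] [-0.179 -0.077 -3.253] 13.785186844347512
shift [-0.158 -0.007  0.825] yaw of tool y -3.1951598910609555
```

>>> move_arm:
  increments:
    - [0,[-0.16,-0.01,0.1],0]
    - [0,[-0.16,-0.01,0.4],0]
    - [0,[-0.16,-0.01,0.7],0]
    - [0,[-0.16,-0.01,0.95],0]
    - [0,[-0.16,-0.01,0.95],0]
    - [0,[-0.16,-0.01,0.95],0]
    - [0,[-0.16,-0.01,0.95],0]

```text
time_s: 16.65
tool_pos: [529.9, 31.2, 178.9]
eef_rot: [[0.056, 0.998, 0.002], [0.998, -0.056, 0.0], [0.0, 0.002, -1.0]]
force: [-0.0, 0.6, -3.0]
gripper_width: 13.7
finger_force: 29.9
```

```bash
python3 to.py 529.5 32.5 111; python3 - <<'E'
from h import *
a,_=cap('scene'); b,_=cap('top')
o=np.hstack([cv2.resize(a[160:240,230:350,::-1],(480,320),interpolation=cv2.INTER_CUBIC),cv2.resize(b[170:250,215:295,::-1],(320,320),interpolation=cv2.INTER_CUBIC)])
cv2.imwrite('pics/c5.png',o)
E
```

```text
16.65 [529.932  31.152 178.873] [-57.478   8.86   54.71  106.05   -7.744  68.882  -3.535] [-0.043  0.574 -3.008] 13.69821698984109
shift [ 0.013 -0.006  0.679] yaw of tool y -3.2337789957251024
```

View pics/c5.png

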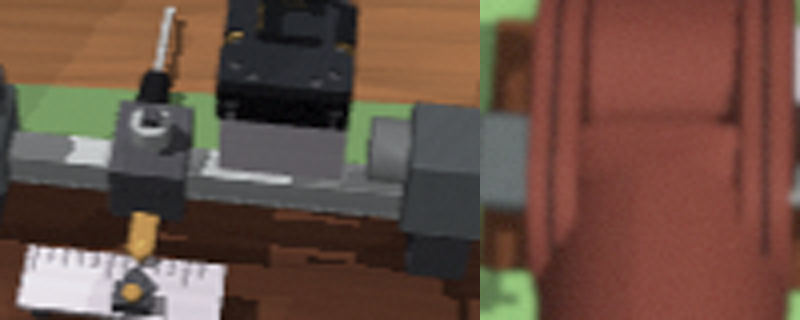

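The cover is at (218–343) between the carriage edge (190) and the chuck (370), centred and parallel to the bed. I'll lower it.

>>> move_arm:
  increments:
    - [0,[0.01,0,0.1],0]
    - [0,[0.01,0,0.2],0]
    - [0,[0.01,0,0.3],0]
    - [0,[0.01,0,0.35],0]
    - [0,[0.01,0,0.35],0]

```text
time_s: 17.25
tool_pos: [528.4, 31.7, 141.5]
eef_rot: [[0.057, 0.998, -0.002], [0.998, -0.057, -0.001], [-0.001, -0.002, -1.0]]
force: [0.1, -0.2, -3.6]
gripper_width: 13.7
finger_force: 29.9
```

>>> move_arm:
  increments:
    - [0,[0,0,0.07],0]
    - [0,[0,0,0.14],0]
    - [0,[0,0,0.2],0]
    - [0,[0,0,0.25],0]
    - [0,[0,0,0.28],0]
    - [0,[0,0,0.28],0]
    - [0,[0,0,0.28],0]

```text
time_s: 17.95
tool_pos: [529.2, 31.9, 114.7]
eef_rot: [[0.057, 0.998, 0.0], [0.998, -0.057, -0.0], [-0.0, 0.0, -1.0]]
force: [0.5, -0.2, -3.0]
gripper_width: 13.8
finger_force: 29.9
```

>>> move_arm:
  increments:
    - [0,[0,0,0.01],0]
    - [0,[0,0,0.02],0]
    - [0,[0,0,0.03],0]
    - [0,[0,0,0.04],0]
    - [0,[0,0,0.04],0]
    - [0,[0,0,0.04],0]

```text
time_s: 18.55
tool_pos: [529.0, 31.9, 110.5]
eef_rot: [[0.057, 0.998, -0.0], [0.998, -0.057, -0.0], [-0.0, -0.0, -1.0]]
force: [-0.3, -0.1, -2.9]
gripper_width: 13.8
finger_force: 29.9
```

>>> move_arm:
  increments:
    - [0,[0,0,0.005],0]
    - [0,[0,0,0.01],0]
    - [0,[0,0,0.015],0]
    - [0,[0,0,0.02],0]
    - [0,[0,0,0.02],0]

```text
time_s: 19.05
tool_pos: [529.1, 32.0, 109.8]
eef_rot: [[0.057, 0.998, -0.0], [0.998, -0.057, 0.001], [0.001, -0.0, -1.0]]
force: [-7.9, 0.1, 15.4]
gripper_width: 14.0
finger_force: 29.9
```

Contact is where expected (TCP z about 110). Releasing.

>>> move_arm:
  increments:
    - [0.2,[0,0,0],0]
    - [0.4,[0,0,0],0]
    - [0.5,[0,0,0],0]
    - [0.5,[0,0,0],0]
    - [0.5,[0,0,0],0]
    - [0.5,[0,0,0],0]
    - [0.5,[0,0,-0.1],0]
    - [0.5,[0,0,-0.3],0]
    - [0.5,[0,0,-0.6],0]
    - [0.5,[0,0,-1],0]

```text
time_s: 20.05
tool_pos: [528.2, 31.6, 209.3]
eef_rot: [[0.057, 0.998, -0.002], [0.998, -0.057, -0.001], [-0.001, -0.002, -1.0]]
force: [0.5, 1.2, -0.1]
gripper_width: 43.5
finger_force: 0.0
```

>>> move_arm:
  increments:
    - [0.5,[0,0,-0.4],0]
    - [0.5,[0,0,-0.8],0]
    - [0.5,[0.6,-0.6,-1],0]
    - [0.5,[1,-1,-1],0]
    - [0.5,[1,-1,-1],0]
    - [0.5,[1,-1,-1],0]

```text
time_s: 20.65
tool_pos: [431.9, 142.0, 309.8]
eef_rot: [[0.049, 0.999, 0.0], [0.999, -0.049, 0.003], [0.003, 0.0, -1.0]]
force: [0.9, -0.3, 0.2]
gripper_width: 43.6
finger_force: 0.0
```

```bash
python3 to.py 0 0 0; python3 chk.py|grep -v ' [4-9] '; python3 - <<'E'
from m import *
np.set_printoptions(precision=2,suppress=True)
o=[]
for n in('scene','top'):
    im,d=load(n); C=cloud(n,d)
    m=(d>0)&(C[...,2]>112)&(C[...,2]<140)&(abs(C[...,0]-530)<25)&(abs(C[...,1]-32)<45)&(cv2.cvtColor(im,cv2.COLOR_RGB2HSV)[...,1]>70)
    for c in comps(m,30):
        v,u=np.nonzero(c); print(n,'grip',c.sum(),cv2.minAreaRect(plane(n,np.c_[u,v],133)[:,:2].astype(np.float32)),np.percentile(C[c][:,2],[50,90]))
    m=(d>0)&(abs(C[...,2]-103)<4)&(abs(C[...,0]-530)<30)&(abs(C[...,1]-32)<42); print(n,'top z',m.sum(),np.median(C[m],0), np.polyfit(C[m][:,1],C[m][:,2],1))
    u,v=proj(n,[560,0,90])[0].astype(int); o.append(cv2.resize(im[v-50:v+50,u-65:u+65,::-1],(390,300),interpolation=cv2.INTER_CUBIC))
cv2.imwrite('pics/c6.png',np.hstack(o))
E
```

```text
20.65 [431.869 142.038 309.834] [-71.101 -11.339  41.402 103.173   7.372  85.322 -33.654] [ 0.898 -0.314  0.171] 43.589149560823415
shift [-1.638 -4.245  3.093] yaw of tool y -2.8035270136473556
scene brass 73 265.09589041095893 218.32876712328766 [ 45.18 -54.47] [ 27.61 -63.94] [ 63.68 -45.68]
scene brass 14 262.5 232.71428571428572 [ 91.23 -55.06] [ 85.82 -59.17] [ 95.63 -50.72]
top brass 16 235.75 176.75 [ 91.34 138.08] [ 85.88 129.64] [ 93.82 147.91]
top brass 13 310.61538461538464 179.3846153846154 [ 96.98 -54.43] [ 92.71 -58.07] [100.79 -50.24]
top brass 75 309.4533333333333 199.21333333333334 [ 45.8  -54.71] [ 35.69 -66.72] [ 59.25 -43.18]
scene grip 198 ((537.5767822265625, 32.83628845214844), (57.20606231689453, 30.22454833984375), 88.16928100585938) [130.67 134.25]
scene top z 240 [539.89  31.29 103.22] [  0.   103.05]
top grip 108 ((528.9488525390625, 31.652523040771484), (56.15635681152344, 11.214760780334473), 86.1844253540039) [132.48 135.21]
top top z 356 [524.99  31.61 102.7 ] [  0.   102.64]
```

View pics/c6.png

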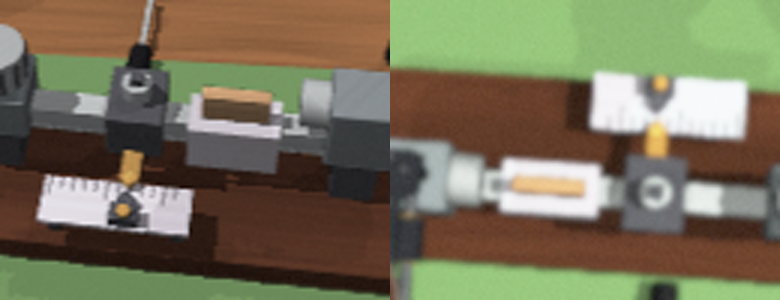

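The cover sits level astride the bed (sheet top at z about 103, no slope, (235,133) and (550,187) in the crop). The pointer is at -54.6 mm and the index at -54.7 mm along the bed. Handing in.

```bash
python3 -c "
from plant import robot; print(robot.job_done())"
```

```text
the job is handed in; nothing more can be done
None
```

The job is handed in (no verdict was returned): by the last camera check the pointer stands within about 1 mm of the index, and the cover hangs level and released on the bare bed between carriage and headstock.

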